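# Feed a flange through the flap of the return chute

### The arm

A 6-joint arm with a two-finger parallel gripper is mounted at the origin on a cart in front of the work surface, level with it; the furniture and walls round the work are solid. World frame = base frame: x ahead of the robot, y to its left, z up, the work surface at z = 0. Lengths are in m, angles in rad, forces in N, time in s.
With the tool pointing down it reaches from about 0.325 to 0.85 m from the base axis. Payload 15.5 kg.
Tool frame: the origin (TCP) lies midway between the tips of the shut fingers; the grasp point (between the pads) lies 19 mm behind it; z points along the fingers, y is the line along which they close (so a half turn about z gives the same grasp; the last joint's range is limited). The gripper opens to 91 mm and grips with 3 to 60 N. Pads are 32 mm wide; open, the fingers measure 118 mm over their backs; the gripper's body (76 mm by 178 mm) begins 60 mm behind the grasp point.
Start: joints at [1.119, 0.494, 1.345, -0, 1.302, -0.096], TCP at [0.218, 0.586, 0.214] pointing down, gripper open.
Joint ranges: [-2.91, 2.91], [-0.82, 2.16], [0.22, 2.67], [-1.22, 4.37], [0.12, 2.79], [-3.08, 3.08]. Speed limits (rad/s): [1.89, 1.89, 2.57, 3.01, 3.01, 3.01].

### API

Orientations are given as a rotation vector (axis times angle).
In Python, from cell import ctrl gives the robot as it stands.
- The arm moves only by the shell command python3 -m crank 'ROWS' [FORCE]. ROWS is text: rows parted by semicolons, each of 5 numbers parted by spaces: the opening, from 0 (shut) to 1 (fully open), then the shift along the world's x, y, z in mm, then the turn about the world's z in degrees. A call has 1 to 12 rows; each row is the pose to reach, as a shift and turn from the pose commanded when the call began; what a row does not reach only later rows make up. A row lasts 1/8 s, in which the tool goes at most 62.5 mm and 10.7 degrees, less where a joint would pass 70% of its speed; a pose out of reach is approached as far as the arm can. A call with a gripper value outside its range is refused whole. The fingers move at their own pace and stop on an object; FORCE is the grip in N (left out, the last holds). Time passes only in rows, so rows that repeat a pose let the fingers close. It gives the time, the measured TCP pose, the force, the opening and the grip force at its end, in the units of the state.
- ctrl.get_obs(): the state, without advancing time (a new reading comes with each control period).
- ctrl.snapshot(name): name is "scene" or "side" or "wrist"; returns (picture, depth): 400x640x3 uint8, red, green, blue; 400x640 float32, m along the optical axis (not along the pixel's ray), 0 where there is no reading.
- ctrl.camera_params(name): a dict with "camera_matrix" (3x3 intrinsics, pixels), "k1" (the pictures are not rectified: a ray, as slopes to the right and down, at radius r is drawn at 1 + k1 r^2 times it, then the intrinsics apply), "cam_to_world" (4x4, takes a point from camera to world coordinates). Camera axes: x right, y down, z forward; pixel columns grow to the right and rows downward; lengths in m; the calibration is good to about 2 mm. A picture is of the moment at which its call begins: read the wrist's pose just before it. camera_params takes no time and is no camera call; for the wrist camera it gives the pose at the moment of the call.
- ctrl.job_done(): hands the job in; it is judged then, once.
The state is a dict: "t": time; "joint_positions": joint angles; "dq": joint speeds; "joint_torque": joint torques, N m; "position": TCP position; "orientation": TCP orientation; "ft_force": force on the tool from outside, world axes, zero at the start; "wrist_torque": the same for the moment, N m; "opening": finger opening in m; "finger_force": force on a finger pad.
Only numpy, scipy, OpenCV 4.12 (cv2) and the standard library are available. Lean on these libraries where they do the work, as an engineer would, in place of code of your own. Each camera call takes 0.05 s, during which the arm holds its last target. There are 200 camera calls.

### The job

Push the big grey flange that lies between the rails with your fingertips along the steel deck and through the blue swinging flap of the cleaning-return chute until it drops down the slide into the catch box, then pull your fingers back out so that the flap falls shut. Slide it gently, without pinching or lifting it or leaning on the chute, and leave the small flange and the white puck on the deck, and everything else on the bench, where they are.

Things in the scene. Friction and masses are not known exactly. Their poses are not given: they have to be found in the camera images.
- chute: Cleaning-return chute, fixed to the bench; place and heading vary. Origin on the bench right below the shut flap, on the centre line; x = the way parts go in (roughly to the robot's left), y left of that (roughly towards the robot), z up. A steel deck 210 mm wide with open near edge (robot's right) reaches from x = -175 to +22, its flat top at z = 45 mm. All x, y, z below are in this frame.
- throat (a point): Near end of the throat, on the deck's top at x = -70, y = 0. White rails 6 mm thick, 14 high: from x = -70 to the flap they run parallel, 72 mm between them; before that, towards the near edge, they flare out to 168 between them at x = -155.
- lintel (a point): Top of the white lintel over the flap (x = 0, z = 107 mm; 12 mm deep in x, underside z = 101). Clear roof at z = 99 to 103 behind it to x = 148; posts beside the flap 84 mm apart. The hinge bar leaves an opening 46 mm high over the deck, so upright fingers with a hand above them cannot enter: lean them 25 to 45 degrees, tips forward.
- slide_edge (a point): Edge where the flat deck ends behind the flap (x = 22, z = 45 mm). From it a steel slide falls at 41 degrees to x = 67 and the catch floor (z = 6) goes on to x = 145. The flange tips and slides down by itself once its centre is 3 to 8 mm past this edge, when its rear rim has just passed under the flap. Deck, rails and slide are smooth (friction about 0.25).
- flap (a joint): Gravity flap, a blue plate 70 mm wide, 30 g, with a dark rubber lower edge, on a hinge bar (8 mm thick) at x = 0, z = 95 mm of the chute. 0 = hanging shut, grows as the lower edge is pushed inward (chute +x) and up, stop at 1.4 rad. It cannot swing outward, and falls shut by itself in under a second when nothing holds it.
- flap_edge (a point): Middle of the flap's lower edge, 47 mm below the hinge axis, 3 mm above the deck when shut.
- flange_center (a point): Centre of the big grey blank flange with a stub on top, round, 55 mm across and 17 high, about 0.1 kg, lying flat and loose on the deck between the flared rails (this point 8.5 mm above the deck at the start). It has no orientation that matters.
- small_blank: Small grey flange, a smaller copy of the big one, 40 mm across, 16 high, loose on the deck outside the rails, beside the throat; left or right varies. Origin under its centre. Not to be moved.
- white_puck: White plastic puck, 43 mm across, 11 high, loose on the deck outside the rails, on the other side of the throat. Origin under its centre. Not to be moved.
- sample_block: Square milled grey block 58 x 58 x 16 mm, loose in the shallow steel tray on the right of the bench. Origin under its centre. Not to be moved.
- wafer_shipper: Round blue wafer shipper, 109 mm across, 16 high, loose near the front edge of the bench, right of the chute. Origin under its centre. Not to be moved.
Mind the look-alikes: they are no part of the job. What is shaped like the part that bears flange_center but yellow is not meant.

How it is judged:
By the outcome, as a careful person would: the job done as asked, in the order asked, and still so for the second after the job is handed in, with the robot touching nothing.
It also fails if it takes over 40 s, if anything falls off the work surface, if the arm or the gripper's body presses on something with over 40 N, if the wrist force passes 120 N, or if a joint passes its speed limit or range.

## Working session

There is one attempt and no reset: what is moved stays moved. The work goes in short steps, Python scripts to look and compute and a shell command to move; the robot and the scene stay as the last step left them, time stands still between calls to the robot, and variables do not carry over. Pictures are saved under pics/ and viewed, at most 10 in all, crops included, and the job is handed in when it is done.

```bash
ls; mkdir -p pics
python3 - <<'E'
from cell import ctrl
import cv2,numpy as np
o=ctrl.get_obs();print({k:np.round(v,3).tolist() for k,v in o.items()})
ims=[]
for n in("scene","side","wrist"):
    p,d=ctrl.snapshot(n);np.savez(f"pics/{n}0.npz",p=p,d=d,**{k:v for k,v in ctrl.camera_params(n).items()})
    cv2.imwrite(f"pics/{n}0.png",p[:,:,::-1])
    c=ctrl.camera_params(n);print(n,np.round(c["cam_to_world"],3).tolist(),np.round(c["camera_matrix"],1).tolist(),c["k1"])
E
```

```text
pics
{'t': 0.0, 'joint_positions': [1.119, 0.494, 1.346, -0.0, 1.302, -0.095], 'dq': [-0.001, -0.0, -0.0, 0.001, 0.0, -0.001], 'joint_torque': [-0.005, -87.881, -38.185, 0.07, 0.053, -0.0], 'position': [0.218, 0.585, 0.213], 'orientation': [-0.557, -3.091, 0.002], 'ft_force': [0.56, 0.019, -0.276], 'wrist_torque': [0.025, 0.012, -0.009], 'finger_force': 0.0, 'opening': 0.092}
scene [[0.555, -0.651, 0.518, 0.011], [-0.832, -0.432, 0.348, -0.404], [-0.002, -0.624, -0.781, 0.911], [0.0, 0.0, 0.0, 1.0]] [[477.1, 0.0, 320.1], [0.0, 477.1, 209.3], [0.0, 0.0, 1.0]] -0.09337073129726152
side [[0.743, -0.514, 0.429, 0.01], [-0.669, -0.565, 0.483, -0.643], [-0.006, -0.646, -0.764, 1.094], [0.0, 0.0, 0.0, 1.0]] [[511.9, 0.0, 317.4], [0.0, 511.9, 199.4], [0.0, 0.0, 1.0]] -0.05678993309478201
wrist [[0.349, 0.902, 0.255, 0.146], [0.937, -0.336, -0.095, 0.611], [0.0, 0.272, -0.962, 0.383], [0.0, 0.0, 0.0, 1.0]] [[286.7, 0.0, 320.5], [0.0, 286.7, 198.2], [0.0, 0.0, 1.0]] -0.006080955347798216
```

View pics/scene0.png

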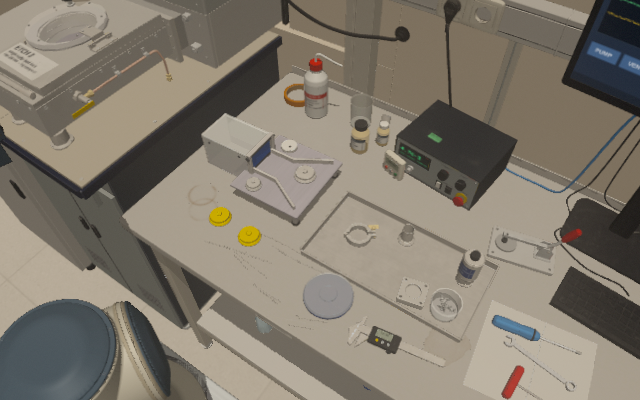

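View pics/side0.png

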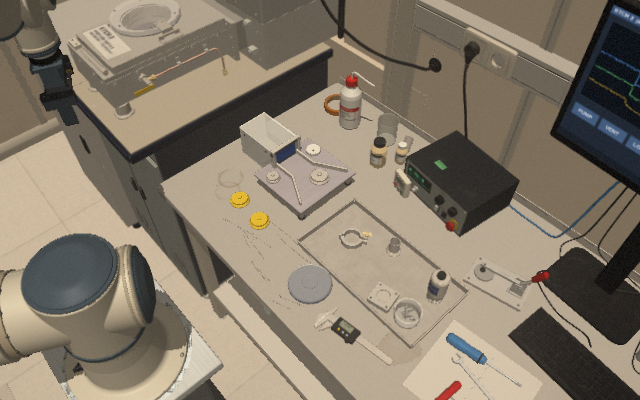

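```bash
cat > h.py <<'E'
import numpy as np,cv2
def load(n): return dict(np.load(f"pics/{n}.npz"))
def ray(c,uv):
    K=c["camera_matrix"];k=float(c["k1"]);uv=np.atleast_2d(np.float64(uv))
    s=cv2.undistortPoints(uv[:,None],K,np.array([k,0,0,0.]))[:,0]
    T=c["cam_to_world"];return T[:3,3],np.c_[s,np.ones(len(s))]@T[:3,:3].T
def plane(c,uv,z):
    o,d=ray(c,uv);return o+d*((z-o[2])/d[:,2])[:,None]
def pix(c,X):
    T=np.linalg.inv(c["cam_to_world"]);X=np.atleast_2d(X)@T[:3,:3].T+T[:3,3]
    return cv2.projectPoints(X[:,None],np.zeros(3),np.zeros(3),c["camera_matrix"],np.array([float(c["k1"]),0,0,0.]))[0][:,0]
def cloud(c):
    d=c["d"];v,u=np.mgrid[:d.shape[0],:d.shape[1]]
    o,r=ray(c,np.c_[u.ravel(),v.ravel()]);return (o+r*d.reshape(-1,1)).reshape(*d.shape,3)
E
python3 - <<'E'
from h import *
ims=[]
for n,(x,y) in(("scene0",(190,100)),("side0",(210,90))):
    p=load(n)["p"][y:y+120,x:x+170,::-1];ims.append(cv2.resize(p,None,fx=4.5,fy=4.5,interpolation=2)[:,:800])
    c=load(n);print(n,np.round(plane(c,[[305,173],[254,184],[289,146]] if n=="scene0" else [[319,176],[273,176],[313,150]],.055),3).tolist())
    P=cloud(c);print(P[200,290] if n=="scene0" else P[195,300])
cv2.imwrite("pics/c1.png",ims[0]);cv2.imwrite("pics/c2.png",ims[1])
E
```

```text
scene0 [[0.653, 0.072, 0.055], [0.556, 0.153, 0.055], [0.708, 0.16, 0.055]]
[0.56012283 0.04889732 0.06005885]
side0 [[0.654, 0.073, 0.055], [0.559, 0.159, 0.055], [0.71, 0.161, 0.055]]
[0.57510139 0.06276995 0.04465485]
```

View pics/c1.png

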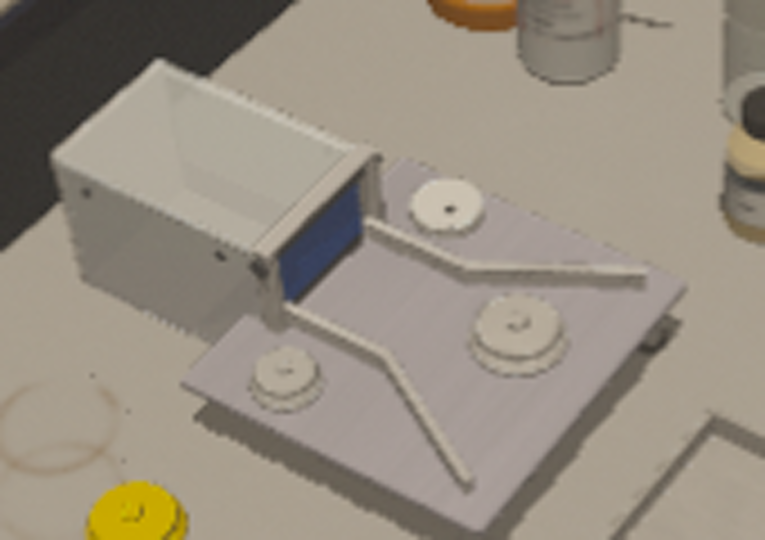

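View pics/wrist0.png

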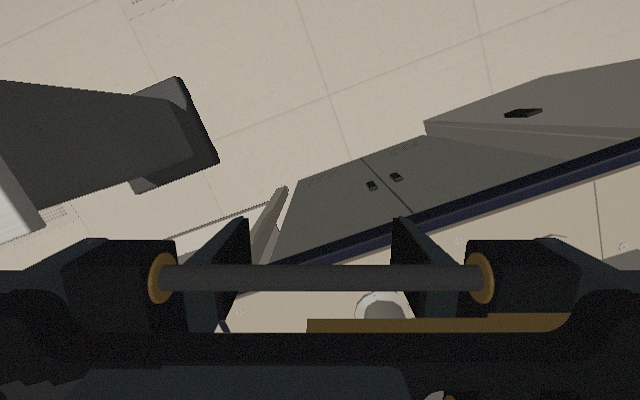

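Scene crop: the big flange is at scene px (305,173) between the flared rails. The small flange is at (254,183) and the puck at (289,146), both outside the rails. The yellow look-alikes are at (220,216) and (249,236). Only the grey one between the rails fits the description. The wrist view shows the open fingers above the floor and side cabinet.

Next I fit the chute frame. The moves only turn about z, so I also test in free air whether the tool's lean can change at the edge of reach.

```bash
cat > chute.py <<'E'
from h import *
c=load("scene0");s=lambda a:np.array(a)/4.5+[190,100]
I=[(687,288),(478,530),(183,385)];M=[(-175,-105),(-175,105),(22,105)]
J=[(640,276),(468,480),(465,267),(385,354)];N=[(-154,-87),(-154,87),(-70,-39),(-70,39)]
W=np.r_[plane(c,s(I),.045),plane(c,s(J),.059)][:,:2];M=np.array(M+N)/1e3
a,b=W.mean(0),M.mean(0);H=(M-b).T@(W-a);th=np.arctan2(H[0,1]-H[1,0],H[0,0]+H[1,1])
R=np.array([[np.cos(th),-np.sin(th)],[np.sin(th),np.cos(th)]]);O=a-R@b
def toch(p): return (np.asarray(p)[...,:2]-O)@R
E
python3 - <<'E'
from chute import *
print("heading",np.degrees(th),"origin",O,"res mm",np.round((W-(M@R.T+O))*1e3,1).tolist())
for n,u in(("scene0",[[304.9,172]]),("side0",[[319,175]])):
    print("flange ch",toch(plane(load(n),u,.060)))
E
```

```text
heading 91.43964278976023 origin [0.63200989 0.18798943] res mm [[-2.8, 0.1], [3.4, 3.5], [0.5, -3.2], [-2.6, -0.7], [0.9, -1.8], [-0.3, 1.3], [1.0, 0.9]]
flange ch [[-0.11760923 -0.01718397]]
flange ch [[-0.11617054 -0.01814287]]
```

```bash
python3 -m crank '0 0 -60 60 0;0 0 -120 120 0;0 0 -150 180 0;0 0 -150 240 0;0 0 -150 300 0;0 0 -150 360 0;0 0 -150 420 0;0 0 -150 480 0;0 0 -150 540 0;0 0 -150 600 0'; python3 -c "
from cell import ctrl
o=ctrl.get_obs();print(o['joint_positions'],o['position'],o['orientation'])"
```

```text
t: 1.4
position: [0.2125, 0.424, 0.7505]
orientation: [0.557, 3.09, 0.014]
ft_force: [44.0, 66.9, 92.2]
opening: 0.0005
finger_force: 0.0
[ 0.97898155  0.29749847  0.21915177  0.00319021  2.61601468 -0.23216158] [0.21253411 0.42403002 0.75052524] [0.55724388 3.08959202 0.01383984]
```

```bash
python3 -m crank '0 10 -10 -30 0;0 40 -40 -65 -6;0 75 -75 -100 -15;0 110 -110 -140 -25;0 150 -145 -180 -35;0 190 -180 -220 -45;0 230 -215 -260 -55;0 270 -250 -300 -65;0 310 -290 -340 -75;0 345 -325 -375 -85;0 370 -350 -395 -93;0 380 -360 -400 -97'; python3 -c "
from cell import ctrl
o=ctrl.get_obs();print(o['joint_positions'])"
```

```text
t: 2.9
position: [0.5933, 0.062, 0.3474]
orientation: [2.682, 1.618, 0.002]
ft_force: [0.4, 1.0, 0.4]
opening: 0.0003
finger_force: 0.0
[ 0.00855969  0.35398345  1.2126759  -0.00755014  1.56919843  0.49339618]
```

```bash
python3 -m crank '0 -5 0 0 -5;0 -20 0 -5 -14;0 -35 0 -10 -24;0 -50 0 -20 -34;0 -65 0 -30 -44;0 -80 0 -40 -54;0 -95 0 -50 -64;0 -110 0 -60 -74;0 -125 0 -70 -84;0 -140 0 -80 -94;0 -155 0 -90 -104;0 -165 0 -100 -114'; python3 -m crank '0 0 0 0 -6;0 0 0 0 -14;0 0 0 0 -22;0 0 0 0 -30;0 0 0 0 -36;0 0 0 0 -42;0 0 0 0 -48;0 0 0 0 -54;0 0 0 0 -60;0 0 0 0 -60'; python3 -c "
from cell import ctrl
o=ctrl.get_obs();print(o['joint_positions'])"
```

```text
t: 4.4
position: [0.4269, 0.0645, 0.2504]
orientation: [2.817, -1.367, -0.011]
ft_force: [1.2, 1.2, 0.3]
opening: 0.0006
finger_force: 0.0
t: 5.65
position: [0.3977, -0.0243, 0.2366]
orientation: [-1.821, 2.454, 0.104]
ft_force: [0.7, -0.4, -0.1]
opening: 0.0006
finger_force: 0.0
[-0.30815051  0.13822878  1.83988064  0.11663764  1.17203268  3.08174657]
```

```bash
cat > st.py <<'E'
from cell import ctrl
from scipy.spatial.transform import Rotation as R
import numpy as np
o=ctrl.get_obs();M=R.from_rotvec(o['orientation']).as_matrix()
print("q",np.round(o['joint_positions'],3),"p",np.round(o['position'],4),"toolz",M[:,2].round(3),"tooly",M[:,1].round(3),"lean deg",np.degrees(np.arccos(-M[2,2])).round(1),"F",np.round(o['ft_force'],1),"t",o['t'])
E
python3 -m crank '0 20 20 0 -8;0 40 40 0 -16;0 60 70 0 -26;0 80 90 0 -36;0 90 100 0 -46;0 90 100 0 -56;0 90 100 0 -66;0 90 100 0 -76;0 90 100 0 -86;0 90 100 0 -96;0 90 100 0 -96'; python3 st.py
```

```text
t: 7.02
position: [0.4036, 0.0338, 0.0662]
orientation: [0.216, 2.772, 0.126]
ft_force: [0.5, -0.5, -0.6]
opening: 0.0008
finger_force: 0.0
q [-0.17   0.439  2.36   1.637  0.12   3.082] p [0.4036 0.0338 0.0662] toolz [ 0.356  0.06  -0.933] tooly [0.134 0.984 0.114] lean deg 21.2 F [ 0.5 -0.5 -0.6] t 7.025
```

```bash
python3 -m crank '0 0 0 20 0;0 0 0 50 0;0 10 0 90 0;0 20 0 130 0;0 30 0 170 0;0 30 0 200 0;0 30 0 200 0'; python3 st.py
```

```text
t: 7.9
position: [0.386, 0.0359, 0.104]
orientation: [0.211, 2.705, 0.114]
ft_force: [-0.5, -0.9, 0.0]
opening: 0.0006
finger_force: 0.0
q [-0.172  0.318  2.413  1.64   0.119  3.082] p [0.386  0.0359 0.104 ] toolz [ 0.418  0.048 -0.907] tooly [0.131 0.985 0.112] lean deg 24.9 F [-0.5 -0.9  0. ] t 7.9
```

```bash
python3 -m crank '0 0 0 40 0;0 0 0 90 0;0 0 0 140 0;0 0 0 190 0;0 0 0 240 0;0 0 0 290 0;0 0 0 340 0;0 0 0 390 0;0 0 0 390 0'; python3 st.py
```

```text
t: 9.02
position: [0.3447, 0.0441, 0.1377]
orientation: [0.207, 2.646, 0.108]
ft_force: [0.5, 0.6, -0.5]
opening: 0.0004
finger_force: 0.0
q [-0.169  0.172  2.5    1.647  0.119  3.082] p [0.3447 0.0441 0.1377] toolz [ 0.471  0.04  -0.881] tooly [0.127 0.985 0.113] lean deg 28.2 F [ 0.5  0.6 -0.5] t 9.025
```

Run:
```python
from h import *
from cell import ctrl
from scipy.spatial.transform import Rotation as R
o=ctrl.get_obs();c=ctrl.camera_params("wrist");p,d=ctrl.snapshot("wrist");c.update(p=p,d=d)
np.savez("pics/wrist1.npz",**c);cv2.imwrite("pics/wrist1.png",p[:,:,::-1])
T=R.from_rotvec(o['orientation']).as_matrix();P=(cloud(c)-o['position'])@T
ok=(d>0)&(np.abs(P[...,1])<40)&(np.abs(P[...,0])<45)
for z in range(-90,6,6):
    m=ok&(abs(P[...,2]*1e3-z)<3);q=P[m]*1e3
    if len(q)>5:print(z,len(q),"x",np.percentile(q[:,0],[1,99]).round(1),"y",np.percentile(q[:,1],[1,99]).round(1))
p2,d2=ctrl.snapshot("side");cv2.imwrite("pics/m.png",np.vstack([p[:,:,::-1][200:400,60:580],p2[:,:,::-1][100:400,60:580]]))
```

```text
-90 5400 x [-19.9  38.7] y [-79.8  77.4]
-84 3014 x [-28.6  38.7] y [-80.5  78.2]
-78 965 x [-33.4  37.7] y [-80.2  77.3]
-66 30 x [-3.2  3.6] y [-4.7  2.5]
-54 553 x [-14.6  16.6] y [-4.6  2.4]
-48 121 x [15.6 17.9] y [-5.5  3.4]
-42 105 x [15.6 18.2] y [-6.2  4.1]
-36 151 x [15.6 18.1] y [-12.1   9.9]
-30 172 x [15.7 18.1] y [-11.9   9.7]
-24 160 x [14.9 18.1] y [-11.4   9.4]
-18 131 x [15.7 18. ] y [-11.    8.8]
-12 115 x [15.7 18. ] y [-10.6   8.6]
-6 90 x [15.8 18. ] y [-9.8  7.8]
0 34 x [15.6 17.8] y [-7.3  5.3]
```

View pics/m.png

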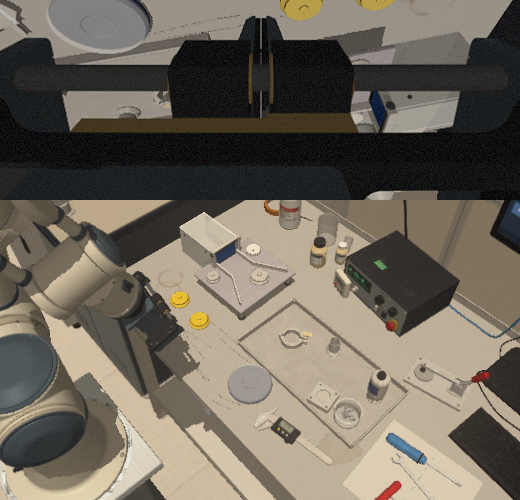

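Run:
```python
from chute import *
for n in("scene0","side0"):
    P=cloud(load(n));q=P.reshape(-1,3);ch=toch(q)*1e3;z=q[:,2]*1e3
    m=(np.hypot(ch[:,0]+100,ch[:,1]-70)<0)|((abs(ch[:,0]+100)<60)&(abs(ch[:,1])<25)&(z<55)&(z>35));print(n,"deck z",np.median(z[m]))
    r=np.hypot(ch[:,0]+117,ch[:,1]+17.6)
    for a in range(0,40,4):
        m=(r>=a)&(r<a+4)&(z<90);print(a,m.sum(),np.percentile(z[m],[5,50,95]).round(1))
```

```text
scene0 deck z 45.5683217515428
0 8 [59.1 62.  64.8]
4 22 [55.4 58.8 62.5]
8 26 [56.  58.4 60.7]
12 43 [56.1 58.5 60.4]
16 63 [52.4 58.  61.2]
20 96 [46.6 56.  60.2]
24 88 [42.3 48.4 53.7]
28 61 [42.6 45.2 47.5]
32 86 [42.4 45.2 47.3]
36 118 [41.5 45.1 47.7]
side0 deck z 46.26689501664472
0 9 [55.3 59.5 65.3]
4 13 [56.7 58.1 63. ]
8 21 [56.1 59.3 63.1]
12 34 [55.2 59.4 62.7]
16 59 [49.3 58.2 61.8]
20 83 [46.2 56.5 62.1]
24 55 [43.6 48.3 58.3]
28 59 [ 2.7 46.4 49.9]
32 76 [-1.3 45.4 50.3]
36 112 [ 0.3 46.3 49.6]
```

```bash
python3 -m crank '0 0 0 30 -10;0 0 0 60 -20;0 0 0 90 -30;0 0 0 120 -40;0 0 0 140 -50;0 0 0 140 -60;0 0 0 140 -70;0 0 0 140 -80;0 0 0 140 -90;0 0 0 140 -90'; python3 st.py
```

```text
t: 10.38
position: [0.2226, -0.1433, 0.1492]
orientation: [1.786, 1.918, 0.007]
ft_force: [0.6, -0.9, 0.5]
opening: 0.0002
finger_force: 0.0
q [-0.931  0.031  2.67   2.22   0.119  3.082] p [ 0.2226 -0.1433  0.1492] toolz [ 0.368 -0.335 -0.867] tooly [0.93  0.133 0.343] lean deg 29.8 F [ 0.6 -0.9  0.5] t 10.375
```

```bash
python3 -m crank '0 15 15 30 -6;0 30 40 60 -12;0 50 60 90 -18;0 70 80 120 -24;0 90 110 140 -30;0 110 140 140 -38;0 120 160 140 -46;0 120 180 140 -54;0 120 180 140 -60;0 120 180 140 -60'; python3 st.py
```

```text
t: 11.62
position: [0.2008, -0.223, 0.1537]
orientation: [2.319, 1.06, 0.059]
ft_force: [0.3, -0.8, 0.1]
opening: 0.0008
finger_force: 0.0
q [-0.982  0.138  2.66   3.331  0.251  2.675] p [ 0.2008 -0.223   0.1537] toolz [ 0.27  -0.489 -0.829] tooly [ 0.679 -0.514  0.524] lean deg 34.0 F [ 0.3 -0.8  0.1] t 11.625
```

```bash
python3 -m crank '0 5 -5 5 8;0 15 -10 15 18;0 25 -10 30 28;0 40 -10 45 38;0 55 -5 60 48;0 75 0 75 58;0 95 5 90 68;0 115 10 105 78;0 135 20 120 88;0 155 30 130 98;0 175 40 140 108;0 190 50 150 118'; python3 st.py
```

```text
t: 13.12
position: [0.3231, -0.1427, 0.1475]
orientation: [0.612, 2.463, 0.627]
ft_force: [0.2, 1.0, 0.8]
opening: 0.0004
finger_force: 0.0
q [-1.343  0.371  2.339  0.935  0.904  3.082] p [ 0.3231 -0.1427  0.1475] toolz [ 0.579  0.303 -0.757] tooly [0.29  0.791 0.539] lean deg 40.8 F [0.2 1.  0.8] t 13.125
```

```bash
python3 -m crank '0 5 5 10 8;0 15 15 25 18;0 30 30 40 28;0 45 45 55 38;0 60 65 70 48;0 75 85 85 58;0 90 105 100 68;0 105 125 115 78;0 120 145 130 88;0 135 165 140 98;0 145 180 150 108;0 150 190 155 118'; python3 -m crank '0 0 0 0 10;0 0 0 0 20;0 0 0 0 30;0 0 0 0 40;0 0 0 0 50;0 0 0 0 60;0 0 0 0 70;0 0 0 0 80;0 0 0 0 90;0 0 0 0 100;0 0 0 0 110;0 0 0 0 120'; python3 st.py
```

```text
t: 14.62
position: [0.4741, 0.0482, 0.3031]
orientation: [2.004, -1.999, -1.034]
ft_force: [-0.7, -0.7, -0.1]
opening: 0.0006
finger_force: 0.0
t: 16.12
position: [0.4732, 0.0475, 0.3024]
orientation: [2.368, 0.638, -0.304]
ft_force: [-0.4, -0.3, -0.1]
opening: 0.0007
finger_force: 0.0
q [ 0.409  0.405  1.496 -0.618  1.614  1.546] p [0.4732 0.0475 0.3024] toolz [-0.05  -0.652 -0.756] tooly [ 0.518 -0.665  0.539] lean deg 40.8 F [-0.4 -0.3 -0.1] t 16.125
```

```bash
python3 -m crank '0 0 0 0 10;0 0 0 0 20.5;0 0 0 0 31;0 0 0 0 41.5;0 0 0 0 52;0 0 0 0 62.5;0 0 0 0 73;0 0 0 0 83.5;0 0 0 0 94;0 0 0 0 104.5;0 0 0 0 115;0 0 0 0 125.5'; python3 -m crank '0 0 0 0 10;0 0 0 0 20.5;0 0 0 0 31;0 0 0 0 41.5;0 0 0 0 52;0 0 0 0 62.5;0 0 0 0 73;0 0 0 0 83.5;0 0 0 0 94;0 0 0 0 104.5;0 0 0 0 115;0 0 0 0 120'; python3 st.py
```

```text
t: 17.62
position: [0.4644, 0.0471, 0.2924]
orientation: [1.177, 2.261, 0.405]
ft_force: [-0.5, 0.3, -0.2]
opening: 0.0003
finger_force: 0.0
t: 19.12
position: [0.4648, 0.0467, 0.2922]
orientation: [-1.374, 2.579, 0.966]
ft_force: [-0.0, -0.0, 0.9]
opening: 0.0005
finger_force: 0.0
q [-0.372  0.4    1.486  0.453  1.715 -2.963] p [0.4648 0.0467 0.2922] toolz [-0.227  0.554 -0.801] tooly [-0.767  0.405  0.497] lean deg 36.7 F [-0.  -0.   0.9] t 19.125
```

```bash
python3 -m crank '0 -5 0 -15 8;0 -15 0 -30 18;0 -25 0 -50 28;0 -35 0 -70 38;0 -45 0 -90 48;0 -50 0 -105 58;0 -50 0 -110 68;0 -50 0 -110 78;0 -50 0 -110 88;0 -50 0 -110 88'; python3 st.py
```

```text
t: 20.38
position: [0.379, 0.2196, 0.2041]
orientation: [2.076, -1.542, -0.508]
ft_force: [-0.1, -1.2, -1.0]
opening: 0.0002
finger_force: 0.0
q [ 0.357  0.597  1.386  0.04   1.792 -3.082] p [0.379  0.2196 0.2041] toolz [-0.568 -0.171 -0.805] tooly [-0.771 -0.233  0.593] lean deg 36.4 F [-0.1 -1.2 -1. ] t 20.375
```

```bash
python3 - <<'E'
from chute import *
for n in("scene0","side0"):
    q=cloud(load(n)).reshape(-1,3);ch=toch(q)*1e3
    m=(ch[:,0]>-290)&(ch[:,0]<-180)&(ch[:,1]>-80)&(ch[:,1]<30)&(q[:,2]<.3);print(n,m.sum(),np.percentile(q[m,2]*1e3,[50,95,99.5]).round(1))
    c=load(n);p=c["p"].astype(int);b=(p[...,2]-p[...,0]>40);b[:100]=0;b[200:]=0;v,u=np.where(b&(np.arange(640)<350));print(toch(plane(c,[[u.mean(),v.mean()]],.0715))*1e3,len(u))
E
python3 -m crank '0 10 -5 0 -8;0 30 -15 0 -18;0 60 -35 0 -28;0 95 -60 0 -38;0 130 -85 0 -48;0 165 -110 0 -58;0 200 -135 0 -68;0 230 -155 0 -78;0 255 -172 -5 -86;0 272 -183 -25 -90;0 281 -189 -45 -92;0 285 -192 -54 -92'; python3 st.py
```

```text
scene0 1461 [ 1.9 19.6 23.1]
[[nan nan]] 0
side0 1181 [ 2.7 20.  24. ]
[[-2.76256143 15.78485222]] 4
t: 21.88
position: [0.664, 0.0267, 0.1493]
orientation: [0.37, -2.888, -0.95]
ft_force: [-0.9, -0.4, -0.1]
opening: 0.0005
finger_force: 0.0
q [-0.321  0.779  1.16   0.521  1.583 -2.243] p [0.664  0.0267 0.1493] toolz [-0.15   0.574 -0.805] tooly [-0.203  0.779  0.594] lean deg 36.4 F [-0.9 -0.4 -0.1] t 21.875<stdin>:5: RuntimeWarning: Mean of empty slice.
  ret = ret.dtype.type(ret / rcount)
```

```bash
python3 -m crank '0 0 0 -20 0;0 0 0 -45 0;0 0 0 -68 0;0 0 0 -84 0;0 0 0 -93 0;0 0 0 -97 0;0 0 0 -97 0'; python3 st.py
python3 - <<'E'
from chute import *
from cell import ctrl
print("flap ch",toch(plane(c,[[261.6,153.3]],.0715))*1e3, "tcp ch",toch(ctrl.get_obs()["position"][None])*1e3)
a=ctrl.snapshot("scene")[0][90:220,190:360,::-1];b=ctrl.snapshot("side")[0][90:220,220:390,::-1]
cv2.imwrite("pics/s1.png",np.vstack([cv2.resize(i,None,fx=2.3,fy=2.3,interpolation=2) for i in(a,b)]))
E
```

```text
t: 22.75
position: [0.6645, 0.027, 0.0539]
orientation: [0.372, -2.89, -0.949]
ft_force: [-0.4, -0.7, 0.3]
opening: 0.0004
finger_force: 0.0
q [-0.321  0.887  1.212  0.526  1.442 -2.324] p [0.6645 0.027  0.0539] toolz [-0.148  0.574 -0.805] tooly [-0.205  0.779  0.593] lean deg 36.3 F [-0.4 -0.7  0.3] t 22.75
flap ch [[ 2.93790331 -4.26532869]] tcp ch [[-161.72538331  -28.46500398]]
```

View pics/s1.png

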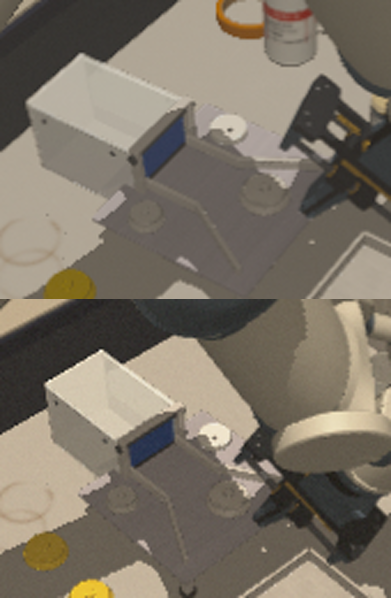

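```bash
python3 -m crank '0 -1 5 -2 0;0 -3 11 -2.5 0;0 -5 18 -2.5 0;0 -7 26 -2.5 0;0 -10 34 -2.5 0;0 -12 42 -2.5 0;0 -15 50 -2.5 0;0 -17 58 -2.5 -3;0 -19 66 -2.5 -6;0 -22 74 -2.5 -9;0 -24 80 -2.5 -11;0 -26 84 -2.5 -12'; python3 st.py
python3 - <<'E'
from chute import *
from cell import ctrl
print("tcp ch",toch(ctrl.get_obs()["position"][None])*1e3)
a=ctrl.snapshot("scene")[0][90:220,190:360,::-1];b=ctrl.snapshot("side")[0][90:220,220:390,::-1]
cv2.imwrite("pics/s2.png",np.vstack([cv2.resize(i,None,fx=2.3,fy=2.3,interpolation=2) for i in(a,b)]))
E
```

```text
t: 24.35
position: [0.6381, 0.1115, 0.0513]
orientation: [0.068, -2.972, -0.976]
ft_force: [0.3, 0.4, 0.4]
opening: 0.0003
finger_force: 0.2
q [-0.241  0.804  1.456  0.664  1.177 -2.213] p [0.6381 0.1115 0.0513] toolz [-0.025  0.592 -0.805] tooly [-0.038  0.804  0.593] lean deg 36.4 F [0.3 0.4 0.4] t 24.35
tcp ch [[-76.62739814  -4.20003923]]
```

View pics/s2.png

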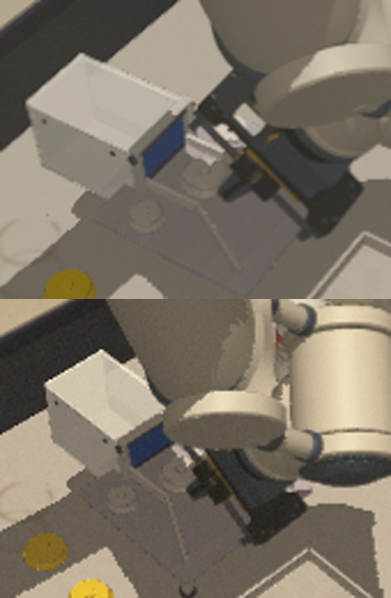

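```bash
python3 -m crank '0 0 4 0 0;0 0 11 0 0;0 -1 18 0 0;0 -1 25 0 0;0 -1 32 0 0;0 -1 39 0 0;0 -1 46 0 0;0 -2 52 0 0;0 -2 58 0 0;0 -2 64 0 0;0 -2 68 0 0;0 -2 70 0 0'; python3 st.py
python3 - <<'E'
from chute import *
from cell import ctrl
print("tcp ch",toch(ctrl.get_obs()["position"][None])*1e3)
a=ctrl.snapshot("scene")[0][90:220,190:360,::-1];b=ctrl.snapshot("side")[0][90:220,220:390,::-1]
cv2.imwrite("pics/s3.png",np.vstack([cv2.resize(i,None,fx=2.3,fy=2.3,interpolation=2) for i in(a,b)]))
E
```

```text
t: 25.95
position: [0.6363, 0.1813, 0.0512]
orientation: [0.069, -2.972, -0.976]
ft_force: [0.0, -0.1, -0.2]
opening: 0.0006
finger_force: 0.3
q [-0.135  0.796  1.479  0.708  1.114 -2.155] p [0.6363 0.1813 0.0512] toolz [-0.026  0.592 -0.805] tooly [-0.038  0.804  0.593] lean deg 36.4 F [ 0.  -0.1 -0.2] t 25.95
tcp ch [[-6.76091527 -4.13820928]]
```

View pics/s3.png

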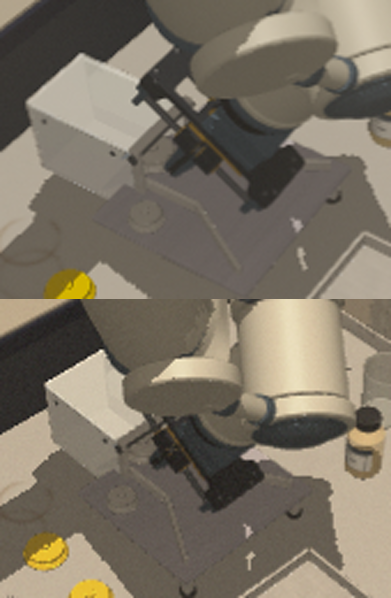

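```bash
python3 -m crank '0 0 2 0 0;0 0 5 0 0;0 0 8 0 0;0 0 10 0 0;0 0 12 0 0;0 0 12 0 0'; python3 st.py
python3 - <<'E'
from chute import *
from cell import ctrl
print("tcp ch",toch(ctrl.get_obs()["position"][None])*1e3)
a=ctrl.snapshot("scene")[0][100:200,190:300,::-1]
cv2.imwrite("pics/s4.png",cv2.resize(a,None,fx=5,fy=5,interpolation=2))
E
```

```text
t: 26.8
position: [0.6363, 0.1933, 0.0511]
orientation: [0.069, -2.972, -0.976]
ft_force: [-0.2, -1.1, -0.3]
opening: 0.0006
finger_force: 0.0
q [-0.117  0.796  1.48   0.715  1.104 -2.144] p [0.6363 0.1933 0.0511] toolz [-0.026  0.592 -0.805] tooly [-0.038  0.804  0.593] lean deg 36.4 F [-0.2 -1.1 -0.3] t 26.8
tcp ch [[ 5.16909742 -4.40764747]]
```

View pics/s4.png

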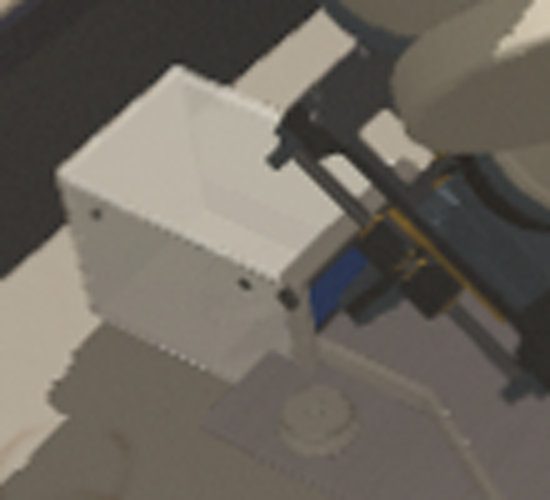

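```bash
python3 -m crank '0 0 2 0 0;0 0 4 0 0;0 0 4 0 0;0 0 -1 0 0;0 0 -10 0 0;0 0 -22 0 0;0 1 -36 0 0;0 1 -50 0 0;0 1 -64 0 0;0 2 -78 0 0;0 2 -92 0 0;0 2 -100 5 0'; python3 -m crank '0 0 -3 15 0;0 0 -8 40 0;0 0 -20 75 0;0 0 -40 110 0;0 0 -70 140 0;0 0 -100 160 0;0 0 -130 170 0;0 0 -150 175 0;0 0 -150 175 0'; python3 st.py
python3 - <<'E'
from h import *
from cell import ctrl
a=ctrl.snapshot("scene")[0][100:220,190:360,::-1];b=ctrl.snapshot("side")[0][90:210,220:390,::-1]
cv2.imwrite("pics/s5.png",np.vstack([cv2.resize(i,None,fx=2.5,fy=2.5,interpolation=2) for i in(a,b)]))
E
```

```text
t: 28.35
position: [0.6383, 0.0921, 0.0561]
orientation: [0.068, -2.972, -0.976]
ft_force: [0.3, 0.8, 0.8]
opening: 0.0006
finger_force: 0.0
t: 29.48
position: [0.6385, -0.0578, 0.2316]
orientation: [0.068, -2.973, -0.976]
ft_force: [-0.0, 0.2, -0.1]
opening: 0.0006
finger_force: 0.0
q [-0.476  0.646  1.199  0.542  1.635 -2.151] p [ 0.6385 -0.0578  0.2316] toolz [-0.024  0.592 -0.806] tooly [-0.038  0.805  0.592] lean deg 36.3 F [-0.   0.2 -0.1] t 29.475
```

View pics/s5.png

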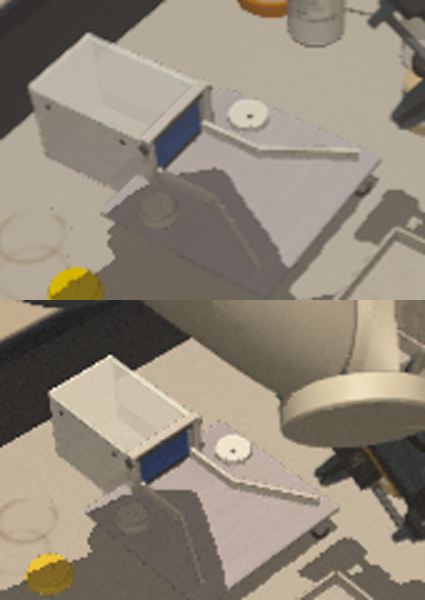

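The flap is shut and the deck between the rails is empty. The small flange (scene px about 253,184) and the puck (about 289,146) have not moved, and the arm is clear, so I hand the job in.

```bash
python3 -c "
from cell import ctrl
print(ctrl.job_done())"
```

```text
the job is handed in; nothing more can be done
None
```

I pushed the big grey flange through the flap, pulled the fingers out, and handed the job in at about 29.5 s. The last pictures show the flap shut, the deck between the rails empty, and the small flange and puck where they were. I could not see the flange inside the catch box, so its drop is inferred from the finger force falling to zero and the empty deck.

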